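Pack the capped sauce bottles into the begun crate

TASK

Finish packing the blue crate: stand each loose bottle that is both filled and capped upright in an empty compartment of the row that already begins with its colour of sauce (orange with orange, red with red). Set the glass bottles down gently without dropping or tipping any, leave the two packed bottles in place, and leave the uncapped bottles and the empty one standing where they are.

Things in the scene. Friction and masses are not known exactly. Their poses are not given: they have to be found in the camera images.
- crate: loose blue open crate, 217 (its x) x 146 (its y) x 85 mm high; floor, walls and full-height dividers 4 mm thick. Two rows of three compartments, each 67 x 67 mm inside: centres x = -71, 0, 71 mm; rows y = -35.5 and 35.5 mm. The x = 71 mm compartments already hold one bottle each. Origin: centre of its underside; z up; turned any way about z
- packed_orange: bottle already in the crate, marking its row for this sauce: glass bottle full of orange sauce, with a black screw cap; 142 mm tall, body 50 mm across up to 78 mm high, tapering to a 25 mm neck at 116 mm. Origin: centre of its underside; z up its axis. Cap 30 mm across, from 124 to 142 mm up, a good grip from above. About 280 g
- packed_red: bottle already in the crate, marking its row for this sauce: glass bottle full of dark red sauce, with a black screw cap; 142 mm tall, body 50 mm across up to 78 mm high, tapering to a 25 mm neck at 116 mm. Origin: centre of its underside; z up its axis. Cap 30 mm across, from 124 to 142 mm up, a good grip from above. About 280 g
- orange_a: loose bottle on the table, to be packed: glass bottle full of orange sauce, with a black screw cap; 142 mm tall, body 50 mm across up to 78 mm high, tapering to a 25 mm neck at 116 mm. Origin: centre of its underside; z up its axis. Cap 30 mm across, from 124 to 142 mm up, a good grip from above. About 280 g
- orange_b: loose bottle on the table, to be packed: glass bottle full of orange sauce, with a black screw cap; 142 mm tall, body 50 mm across up to 78 mm high, tapering to a 25 mm neck at 116 mm. Origin: centre of its underside; z up its axis. Cap 30 mm across, from 124 to 142 mm up, a good grip from above. About 280 g
- red_a: loose bottle on the table, to be packed: glass bottle full of dark red sauce, with a black screw cap; 142 mm tall, body 50 mm across up to 78 mm high, tapering to a 25 mm neck at 116 mm. Origin: centre of its underside; z up its axis. Cap 30 mm across, from 124 to 142 mm up, a good grip from above. About 280 g
- red_b: loose bottle on the table, to be packed: glass bottle full of dark red sauce, with a black screw cap; 142 mm tall, body 50 mm across up to 78 mm high, tapering to a 25 mm neck at 116 mm. Origin: centre of its underside; z up its axis. Cap 30 mm across, from 124 to 142 mm up, a good grip from above. About 280 g
- open_orange: look-alike to leave: glass bottle filled with orange sauce but not yet capped (open glass mouth with a pale ring, no black cap); 139 mm tall, body 50 mm across up to 78 mm high, tapering to a 25 mm neck at 116 mm. Origin: centre of its underside; z up its axis. About 270 g
- open_red: look-alike to leave: glass bottle filled with dark red sauce but not yet capped (open glass mouth with a pale ring, no black cap); 139 mm tall, body 50 mm across up to 78 mm high, tapering to a 25 mm neck at 116 mm. Origin: centre of its underside; z up its axis. About 270 g
- empty: look-alike to leave: empty clear glass bottle without a cap; 139 mm tall, body 50 mm across up to 78 mm high, tapering to a 25 mm neck at 116 mm. Origin: centre of its underside; z up its axis. About 140 g

How it is judged:
By the outcome, as a careful person would: the job done as asked, in the order asked, and still so for the second after the job is handed in, with the robot touching nothing.
It also fails if it takes over 109 s, if anything falls off the work surface, if the arm or the gripper's body presses on something with over 40 N, if the wrist force passes 120 N, or if a joint passes its speed limit or range.

ROBOT

A 7-joint arm with a two-finger parallel gripper is mounted at the origin on the work surface. World frame = base frame: x ahead of the robot, y to its left, z up, the work surface at z = 0. Lengths are in m, angles in rad, forces in N, time in s.
With the tool pointing down it reaches from about 0.4 to 0.85 m from the base axis. Payload 6.9 kg.
Tool frame: the origin (TCP) lies midway between the tips of the shut fingers; the grasp point (between the pads) lies 19 mm behind it; z points along the fingers, y is the line along which they close (so a half turn about z gives the same grasp; the last joint's range is limited). The gripper opens to 85 mm and grips with 20 to 120 N. Pads are 22 mm wide; open, the fingers measure 114 mm over their backs; the gripper's body (76 mm by 85 mm) begins 54 mm behind the grasp point. The pads swing forward as they close: fully open they stand 13 mm farther back than shut.
Start: joints at [-1.046, 0.507, -0.238, 1.5, 0.126, 1.149, -0.155], TCP at [0.254, 0.571, 0.231] pointing down, gripper open.
Joint ranges: [-3.08, 3.08], [-0.24, 2.05], [-1.43, 1.35], [0, 2.5], [-1.52, 4.66], [0.17, 1.96], [-2.89, 2.89]. Speed limits (rad/s): [2.39, 2.39, 3.14, 3.14, 3.14, 3.14, 3.14].

INTERFACE

Orientations are given as a unit quaternion [w, x, y, z].
In Python, from bench import observe, vision, ctrl gives the robot as it stands.
- The arm moves only by the tool servo_tool, never from a script. Its argument "rows" is a list of rows, each a list of 3 entries, a list of its own where there are three numbers: the shift along the tool's x, y, z as a fraction of full scale, then the turn about the tool's z as a fraction of full scale, then the opening, from -1 (shut) to 1 (fully open). A call has exactly 10 rows; each row is the pose to reach, as a shift and turn from the pose commanded when the call began, along the tool's axes at that moment; what a row does not reach only later rows make up. Full scale, the value 1, is 0.1 m for a shift and pi/2 rad for a turn. A row lasts 1/10 s, in which the tool goes at most 50 mm and 8.59 degrees, less where a joint would pass 70% of its speed; a pose out of reach is approached as far as the arm can. A call with a number of a shift or a turn outside -1 to 1 is refused whole. A call with a gripper value outside its range is refused whole. The fingers move at their own pace and stop on an object; the grip force is fixed at half the most. Time passes only in rows, so rows that repeat a pose let the fingers close, or fill a call up. It gives the time, the measured TCP pose, the force, the opening and the grip force at its end, in the units of the state.
- observe(): the state, without advancing time (a new reading comes with each control period).
- vision.snapshot(name): name is "scene" or "side" or "wrist"; returns the picture (420x560x3 uint8, blue, green, red); there is no depth.
- vision.get_calibration(name): a dict with "fovy" (degrees; the focal length in pixels is half the picture's height over the tangent of half this angle, whatever the lens; pixels are square), "cx", "cy" (the principal point, pixels), "eye" and "orientation" of the camera in the world. Camera axes: x right, y down, z forward; pixel columns grow to the right and rows downward; lengths in m; the calibration is good to about 2 mm. The wrist camera is an equidistant fisheye: a pixel r from the principal point sees the ray r / f radians off the axis. A picture is of the moment at which its call begins: read the wrist's pose just before it. get_calibration takes no time and is no camera call; for the wrist camera it gives the pose at the moment of the call.
- ctrl.hand_in(): hands the job in; it is judged then, once.
The state is a dict: "time_s": time; "joints": joint angles; "qvel": joint speeds; "joint_efforts": joint torques, N m; "eef_pos": TCP position; "tcp_rot": TCP orientation; "contact_force": force on the tool from outside, world axes, zero at the start; "wrist_torque": the same for the moment, N m; "opening": finger opening in m; "finger_force": force on a finger pad.
Only numpy, scipy, OpenCV 4.12 (cv2) and the standard library are available. Lean on these libraries where they do the work, as an engineer would, in place of code of your own. Each camera call takes 0.05 s, during which the arm holds its last target. There are 200 camera calls.

## Working session

There is one attempt and no reset: what is moved stays moved. The work goes in short steps, Python scripts to look and compute and a tool call to move; the robot and the scene stay as the last step left them, time stands still between calls to the robot, and variables do not carry over. Pictures are saved under pics/ and viewed, at most 14 in all, crops included, and the job is handed in when it is done.

Besides the shell and the picture viewer there is one more tool, called by a JSON object that holds its "fn" and its "kwargs". servo_tool: Moves the arm, as the interface text tells. Its arguments: {"type":"object","properties":{"rows":{"type":"array"}},"required":["rows"]}

```bash
mkdir -p pics
python3 - <<'E'
from bench import observe, vision, ctrl
import cv2
print(observe())
for n in("scene","side","wrist"):
    print(n,vision.get_calibration(n)); cv2.imwrite(f"pics/{n}0.png",vision.snapshot(n))
E
```

```text
{'time_s': 0.0, 'joints': array([-1.04647501,  0.50832594, -0.23753954,  1.50117817,  0.1256851 ,
        1.14891855, -0.15484668]), 'qvel': array([ 0.00202026,  0.00088909, -0.00018131, -0.00131354, -0.00083507,
       -0.00032131,  0.00088368]), 'joint_efforts': array([ 6.74107141e-04, -6.20600152e+01, -2.18743645e+00, -2.49660283e+01,
        1.23413370e-02,  1.19243827e-02, -1.83237984e-05]), 'eef_pos': array([0.25402138, 0.57046562, 0.23042194]), 'tcp_rot': array([-1.80602540e-04,  2.07891890e-01,  9.78151376e-01, -9.02601531e-04]), 'contact_force': array([-0.77452338,  0.23490025, -0.90321457]), 'wrist_torque': array([-0.01121407,  0.02038577, -0.01099804]), 'finger_force': 0.0, 'opening': 0.08518598407358394}
scene {'fovy': 52.970869003098855, 'cx': 281.7611456872207, 'cy': 205.4111900112376, 'eye': array([1.05610277, 0.10407767, 0.72952014]), 'orientation': array([-0.19777488,  0.59880536,  0.74006341, -0.23371647])}
side {'fovy': 47.315332922789, 'cx': 282.8497502705723, 'cy': 209.26307653072428, 'eye': array([1.27118266, 0.40243568, 0.61009581]), 'orientation': array([-0.23139828,  0.45693481,  0.76152451, -0.3971723 ])}
wrist {'fovy': 65.70646984690485, 'cx': 276.85849942121024, 'cy': 208.3949495575881, 'eye': array([0.18777994, 0.60005265, 0.37319157]), 'orientation': array([0.12133535, 0.82969354, 0.53913584, 0.07886007])}
```

View pics/scene0.png

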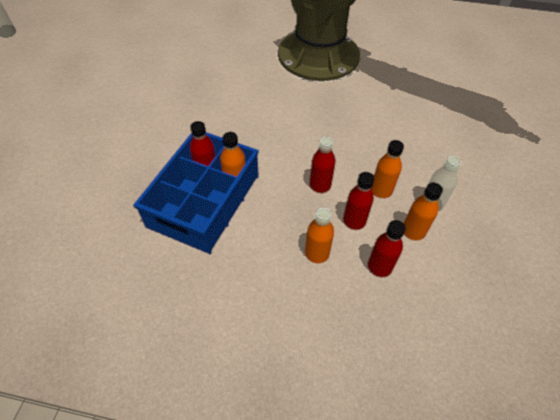

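View pics/side0.png

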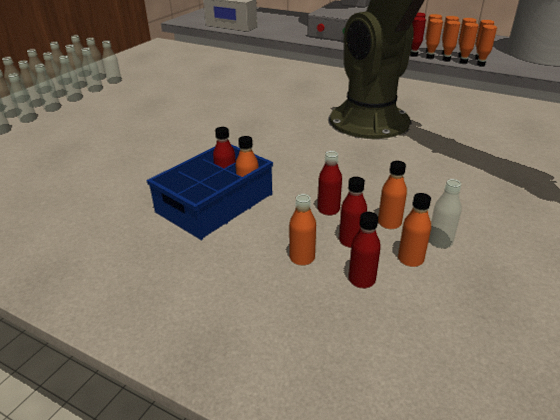

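View pics/wrist0.png

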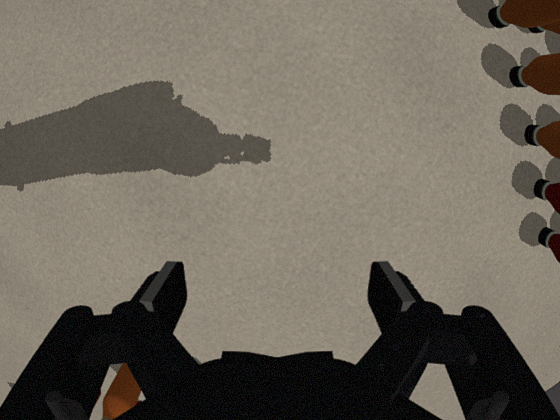

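Both views show the crate at left. The capped bottles (cap pixels, scene/side) are red (365,181)/(356,185) and (396,230)/(369,221), orange (396,148)/(398,168) and (433,191)/(421,202). The open bottles are at (326,145), (322,216) and (453,162) in the scene view. The wrist view only reaches the edge of the group.

```bash
cat > h.py <<'E'
import numpy as np, cv2
from scipy.spatial.transform import Rotation as R
from bench import observe, vision, ctrl
def rot(q): return R.from_quat([q[1],q[2],q[3],q[0]])
def ray(c,p,fish=False):
    f=210/np.tan(np.radians(c['fovy']/2)); d=np.array([p[0]-c['cx'],p[1]-c['cy']])/f
    if fish:
        r=np.linalg.norm(d); v=np.r_[d/r*np.sin(r),np.cos(r)]
    else: v=np.r_[d,1.]
    v=rot(c['orientation']).apply(v); return np.array(c['eye']),v/np.linalg.norm(v)
def plane(c,p,z,fish=False):
    o,v=ray(c,p,fish); return o+v*(z-o[2])/v[2]
def tri(rays):
    A=0;b=0
    for o,v in rays:
        M=np.eye(3)-np.outer(v,v); A=A+M; b=b+M@o
    x=np.linalg.solve(A,b); return x,max(np.linalg.norm((np.eye(3)-np.outer(v,v))@(x-o)) for o,v in rays)
def black(im,p,w=13,t=45):
    x,y=p; m=(im[y-w:y+w+1,x-w:x+w+1].max(2)<t).astype(np.uint8)
    n,l,s,c=cv2.connectedComponentsWithStats(m)
    k=1+np.argmax(s[1:,4]); return c[k]+[x-w,y-w], s[k,4]
E
python3 - <<'E'
from h import *
S,T=cv2.imread('pics/scene0.png'),cv2.imread('pics/side0.png')
cs,ct=vision.get_calibration('scene'),vision.get_calibration('side')
for n,a,b in [('pr',(198,129),(222,133)),('po',(230,140),(245,143)),('r1',(365,181),(356,185)),('r2',(396,230),(369,221)),('o1',(396,148),(398,168)),('o2',(433,191),(421,202))]:
    A,sa=black(S,a);B,sb=black(T,b)
    x,e=tri([ray(cs,A),ray(ct,B)]);print(n,A.round(1),sa,B.round(1),sb,x.round(4),round(e,4),plane(cs,A,.133)[:2].round(4),plane(ct,B,.133)[:2].round(4))
for n,a,b in [('open_r',(326,143),(331,156)),('open_o',(322,214),(303,201)),('empty',(453,161),(453,185))]:
    x,e=tri([ray(cs,a),ray(ct,b)]);print(n,x.round(4),round(e,4))
a=cv2.resize(S[115:255,130:265],None,fx=2.9,fy=4,interpolation=2);b=cv2.resize(T[120:260,145:280],None,fx=2.9,fy=4,interpolation=2)
cv2.imwrite('pics/crop1.png',np.hstack([a,b]))
E
```

```text
pr [197.7 128.9] 168 [221.8 132.6] 136 [ 0.4955 -0.1746  0.1411] 0.0002 [ 0.4876 -0.1783] [ 0.4824 -0.1846]
po [229.7 139.8] 173 [245.  142.1] 154 [ 0.5107 -0.105   0.1413] 0.0002 [ 0.5028 -0.1079] [ 0.4975 -0.114 ]
r1 [365.5 180.4] 206 [356.  184.2] 209 [0.5512 0.1613 0.1364] 0.0003 [0.548  0.1618] [0.5464 0.1594]
r2 [395.5 229.5] 257 [368.3 220.4] 282 [0.646  0.22   0.1359] 0.0004 [0.6436 0.2209] [0.6427 0.2187]
o1 [395.  147.9] 180 [397.3 167.7] 189 [0.4575 0.21   0.1359] 0.0001 [0.4544 0.2106] [0.4527 0.2088]
o2 [433. 191.] 217 [421.5 201.1] 246 [0.5485 0.2821 0.1351] 0.0001 [0.5466 0.2828] [0.5455 0.2815]
open_r [0.4745 0.0776 0.1366] 0.0004
open_o [0.6369 0.095  0.1299] 0.0004
empty [0.4663 0.3193 0.1335] 0.0009
```

View pics/crop1.png

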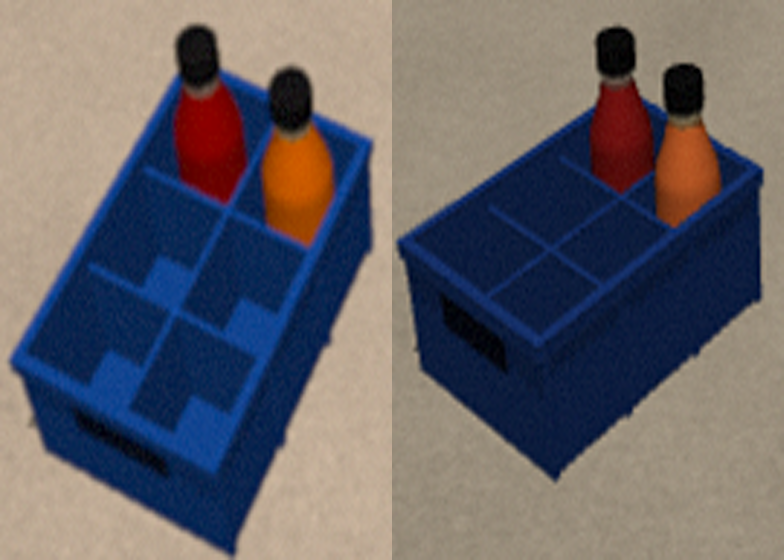

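The crops show the rim corners and the two divider crossings. The packed red and packed orange bottles are in the far compartments. Next I compute the crate pose from those corners.

Run:
```python
from h import *
cs,ct=vision.get_calibration('scene'),vision.get_calibration('side')
L=dict(A=((12,358),(8,243)),B=((218,472),(148,348)),C=((373,140),(371,172)),X1=((227,213),(230,198)),X2=((180,312),(160,248)))
M=dict(A=(-108.5,0,0))
P={}
for n,(a,b) in L.items():
    a=np.array(a)/[2.9,4]+[130,115]-.4; b=np.array(b)/[2.9,4]+[145,120]-.4
    x,e=tri([ray(cs,a),ray(ct,b)]);P[n]=x
    print(n,x.round(4),round(e,4),plane(cs,a,.085)[:2].round(4),plane(ct,b,.085)[:2].round(4))
q=dict(A=(-108.5,-73),B=(-108.5,73),C=(108.5,73),X1=(35.5,0),X2=(-35.5,0))
l=np.array([np.r_[q[k],0] for k in L])/1000
w=np.array([np.r_[P[k][:2],0] for k in L])
for g in (w,):
    r,e=R.align_vectors(g-g.mean(0),l-l.mean(0)); t=g.mean(0)-r.apply(l.mean(0))
    print(t,np.degrees(r.as_rotvec()),e, ((r.apply(l)+t-g)*1000).round(1))
    for x in(-71,0,71):
        for y in(-35.5,35.5): print(x,y,(r.apply([x/1000,y/1000,0])+t)[:2].round(4))
o=observe();print(rot(o['tcp_rot']).as_matrix().round(3))
```

```text
A [ 0.6594 -0.2544  0.0857] 0.0008 [ 0.6582 -0.2544] [ 0.6594 -0.2556]
B [ 0.6927 -0.1046  0.0881] 0.0009 [ 0.6901 -0.1051] [ 0.6902 -0.108 ]
C [ 0.4735 -0.0599  0.0849] 0.0008 [ 0.4726 -0.0594] [ 0.4746 -0.06  ]
X1 [ 0.5346 -0.1496  0.0753] 0.0005 [ 0.5428 -0.1461] [ 0.5474 -0.1395]
X2 [ 0.6069 -0.1594  0.0809] 0.0007 [ 0.6092 -0.1574] [ 0.6129 -0.1553]
[ 0.5691756 -0.1554054  0.       ] [ 18.65361762 179.03084245   0.        ] 0.00909810232468902 [[ 0.9  5.2  0. ]
 [-2.3 -1.7  0. ]
 [ 4.6 -1.7  0. ]
 [-0.2  1.5  0. ]
 [-3.  -3.3  0. ]]
-71 -35.5 [ 0.6313 -0.2048]
-71 35.5 [ 0.646  -0.1353]
0 -35.5 [ 0.5619 -0.1901]
0 35.5 [ 0.5765 -0.1207]
71 -35.5 [ 0.4924 -0.1755]
71 35.5 [ 0.507 -0.106]
[[-0.914  0.407 -0.001]
 [ 0.407  0.914 -0.001]
 [-0.    -0.001 -1.   ]]
```

{"fn": "servo_tool", "kwargs": {"rows": [[[-0.1,-0.04,0],0,1],[[-0.2,-0.08,0],0,1],[[-0.3,-0.12,0],0,1],[[-0.4,-0.16,0],0,1],[[-0.5,-0.2,0],0,1],[[-0.6,-0.24,0],0,1],[[-0.7,-0.28,0],0,1],[[-0.8,-0.32,0],0,1],[[-0.9,-0.36,0],0,1],[[-1,-0.4,0],0,1]]}}

```text
time_s: 1.15
eef_pos: [0.3299, 0.4931, 0.2313]
tcp_rot: [-0.0, 0.208, 0.978, 0.0]
contact_force: [0.2, -0.1, 0.0]
opening: 0.0851
finger_force: 0.0
```

{"fn": "servo_tool", "kwargs": {"rows": [[[-0.1,-0.04,0],0,1],[[-0.2,-0.08,0],0,1],[[-0.3,-0.12,0],0,1],[[-0.4,-0.16,0],0,1],[[-0.5,-0.2,0],0,1],[[-0.6,-0.24,0],0,1],[[-0.7,-0.28,0],0,1],[[-0.8,-0.32,0],0,1],[[-0.9,-0.36,0],0,1],[[-1,-0.4,0],0,1]]}}

```text
time_s: 2.15
eef_pos: [0.405, 0.4159, 0.2313]
tcp_rot: [-0.0, 0.208, 0.978, -0.0]
contact_force: [0.1, 0.3, 0.1]
opening: 0.085
finger_force: 0.0
```

{"fn": "servo_tool", "kwargs": {"rows": [[[-0.1,-0.04,0],0,1],[[-0.2,-0.08,0],0,1],[[-0.3,-0.12,0],0,1],[[-0.4,-0.16,0],0,1],[[-0.5,-0.2,0],0,1],[[-0.6,-0.24,0],0,1],[[-0.7,-0.28,0],0,1],[[-0.8,-0.32,0],0,1],[[-0.9,-0.36,0],0,1],[[-1,-0.4,0],0,1]]}}

```text
time_s: 3.15
eef_pos: [0.4801, 0.3387, 0.2313]
tcp_rot: [-0.0, 0.208, 0.978, -0.0]
contact_force: [0.3, 1.0, -0.4]
opening: 0.0855
finger_force: 0.0
```

{"fn": "servo_tool", "kwargs": {"rows": [[[-0.1,-0.04,0],0,1],[[-0.2,-0.08,0],0,1],[[-0.3,-0.12,0],0,1],[[-0.4,-0.16,0],0,1],[[-0.5,-0.2,0],0,1],[[-0.6,-0.22,0],0,1],[[-0.7,-0.24,0],0,1],[[-0.8,-0.25,0],0,1],[[-0.84,-0.25,0],0,1],[[-0.84,-0.25,0],0,1]]}}

```text
time_s: 4.15
eef_pos: [0.5466, 0.2819, 0.2311]
tcp_rot: [-0.0, 0.208, 0.978, -0.0]
contact_force: [1.0, -0.5, 0.3]
opening: 0.0856
finger_force: 0.0
```

Run:
```python
from h import *
o=observe();c=vision.get_calibration('wrist');im=vision.snapshot('wrist');cv2.imwrite('pics/w1.png',im)
print(o['time_s'],o['eef_pos'],o['tcp_rot'],c)
```

```text
4.15 [0.54662571 0.28194252 0.23106113] [-5.31772749e-05  2.08343822e-01  9.78055645e-01 -7.06783061e-05] {'fovy': 65.70646984690485, 'cx': 276.85849942121024, 'cy': 208.3949495575881, 'eye': array([0.48029983, 0.31133883, 0.37374525]), 'orientation': array([0.12094563, 0.82999411, 0.53868332, 0.07938653])}
```

View pics/w1.png

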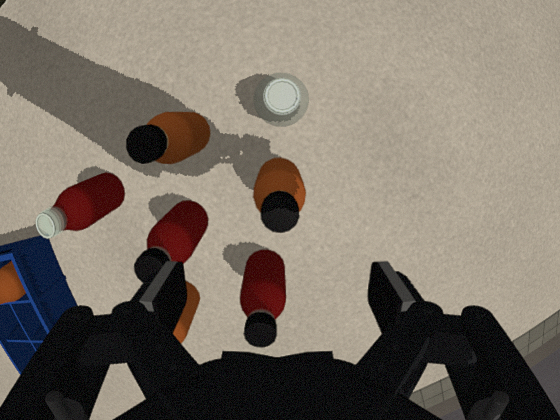

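The wrist view shows cap o2 at (280,211) between the fingers, r2 at (261,328), o1 at (147,144) and r1 at (152,262). The open and empty mouths at (51,222) and (281,96) are pale.

Run:
```python
from h import *
c=vision.get_calibration('wrist');im=cv2.imread('pics/w1.png')
cs=vision.get_calibration('scene');S=cv2.imread('pics/scene0.png');ct=vision.get_calibration('side');T=cv2.imread('pics/side0.png')
for n,p,w,a,b in[('o2',(280,211),24,(433,191),(421,202)),('r2',(261,328),19,(396,230),(369,221)),('o1',(147,144),24,(396,148),(398,168)),('r1',(145,262),18,(365,181),(356,185))]:
    A,s=black(im,p,w,40)
    x,e=tri([ray(c,A,True),ray(cs,black(S,a)[0]),ray(ct,black(T,b)[0])])
    print(n,A.round(1),s,plane(c,A,.135,True).round(4),x.round(4),round(e,4))
```

```text
o2 [279.3 211.2] 1214 [0.5478 0.284  0.135 ] [0.5479 0.2827 0.1345] 0.0012
r2 [260.1 329.1] 895 [0.6436 0.2226 0.135 ] [0.6445 0.2207 0.1341] 0.0015
o1 [146.1 143.4] 1232 [0.456  0.2122 0.135 ] [0.4558 0.2105 0.1343] 0.0013
r1 [149.1 263.9] 728 [0.5458 0.1621 0.135 ] [0.5471 0.1607 0.1329] 0.0013
```

{"fn": "servo_tool", "kwargs": {"rows": [[[0,0.02,0.12],0,0.5],[[0,0.02,0.24],0,0.5],[[0,0.02,0.36],0,0.5],[[0,0.02,0.48],0,0.5],[[0,0.02,0.6],0,0.5],[[0,0.02,0.72],0,0.5],[[0,0.02,0.82],0,0.5],[[0,0.02,0.9],0,0.5],[[0,0.02,0.95],0,0.5],[[0,0.02,1],0,0.5]]}}

```text
time_s: 5.2
eef_pos: [0.547, 0.2842, 0.1311]
tcp_rot: [0.0, 0.208, 0.978, 0.0]
contact_force: [-0.5, 0.6, 0.9]
opening: 0.0642
finger_force: 0.0
```

{"fn": "servo_tool", "kwargs": {"rows": [[[0,0,0.08],0,0.5],[[0,0,0.16],0,0.5],[[0,0,0.16],0,-0.1],[[0,0,0.16],0,-0.3],[[0,0,0.16],0,-0.5],[[0,0,0.16],0,-0.7],[[0,0,0.16],0,-1],[[0,0,0.16],0,-1],[[0,0,0.16],0,-1],[[0,0,0.16],0,-1]]}}

```text
time_s: 6.2
eef_pos: [0.5471, 0.2842, 0.1156]
tcp_rot: [0.0, 0.208, 0.978, 0.0]
contact_force: [0.2, -0.1, 2.7]
opening: 0.0281
finger_force: 59.6
```

{"fn": "servo_tool", "kwargs": {"rows": [[[0,0,-0.05],0,-1],[[0,0,-0.13],0,-1],[[0,0,-0.24],0,-1],[[0,0,-0.36],0,-1],[[0,0,-0.48],0,-1],[[0,0,-0.6],0,-1],[[0,0,-0.72],0,-1],[[0,0,-0.82],0,-1],[[0,0,-0.91],0,-1],[[0,0,-1],0,-1]]}}

```text
time_s: 7.2
eef_pos: [0.5467, 0.2841, 0.216]
tcp_rot: [-0.0, 0.208, 0.978, -0.0]
contact_force: [-0.0, 0.3, -2.5]
opening: 0.0281
finger_force: 59.4
```

{"fn": "servo_tool", "kwargs": {"rows": [[[0,0,-0.1],0,-1],[[0,0,-0.2],0,-1],[[0,0,-0.3],0,-1],[[-0.03,-0.05,-0.4],0,-1],[[-0.09,-0.12,-0.5],0,-1],[[-0.17,-0.21,-0.6],0,-1],[[-0.25,-0.32,-0.65],0,-1],[[-0.33,-0.43,-0.65],0,-1],[[-0.41,-0.54,-0.65],0,-1],[[-0.49,-0.65,-0.65],0,-1]]}}

```text
time_s: 8.2
eef_pos: [0.5652, 0.2032, 0.2798]
tcp_rot: [-0.0, 0.208, 0.978, -0.0]
contact_force: [-0.3, 0.0, -2.7]
opening: 0.028
finger_force: 59.4
```

{"fn": "servo_tool", "kwargs": {"rows": [[[-0.08,-0.1,0],0,-1],[[-0.16,-0.2,0],0,-1],[[-0.24,-0.3,0],0,-1],[[-0.32,-0.4,0],0,-1],[[-0.4,-0.5,0],0,-1],[[-0.48,-0.6,0],0,-1],[[-0.56,-0.7,0],0,-1],[[-0.64,-0.8,0],0,-1],[[-0.72,-0.9,0],0,-1],[[-0.8,-1,0],0,-1]]}}

```text
time_s: 9.2
eef_pos: [0.5979, 0.0799, 0.2803]
tcp_rot: [0.0, 0.208, 0.978, 0.0]
contact_force: [0.1, -0.2, -2.5]
opening: 0.028
finger_force: 59.4
```

{"fn": "servo_tool", "kwargs": {"rows": [[[-0.08,-0.1,0],0,-1],[[-0.16,-0.2,0],0,-1],[[-0.24,-0.3,0],0,-1],[[-0.32,-0.4,0],0,-1],[[-0.4,-0.5,0],0,-1],[[-0.48,-0.6,0],0,-1],[[-0.56,-0.7,0],0,-1],[[-0.64,-0.8,0],0,-1],[[-0.72,-0.9,0],0,-1],[[-0.8,-1,0],0,-1]]}}

```text
time_s: 10.2
eef_pos: [0.6303, -0.044, 0.2803]
tcp_rot: [-0.0, 0.208, 0.978, -0.0]
contact_force: [0.4, 0.5, -1.8]
opening: 0.0278
finger_force: 59.4
```

{"fn": "servo_tool", "kwargs": {"rows": [[[-0.08,-0.1,0],0,-1],[[-0.16,-0.2,0],0,-1],[[-0.24,-0.3,0],0,-1],[[-0.32,-0.4,0],0,-1],[[-0.38,-0.5,0],0,-1],[[-0.44,-0.58,0],0,-1],[[-0.49,-0.65,0],0,-1],[[-0.53,-0.7,0],0,-1],[[-0.54,-0.72,0],0,-1],[[-0.54,-0.72,0],0,-1]]}}

```text
time_s: 11.2
eef_pos: [0.6501, -0.1308, 0.2802]
tcp_rot: [-0.0, 0.208, 0.978, 0.0]
contact_force: [-0.2, 1.6, -2.4]
opening: 0.0283
finger_force: 59.4
```

Run:
```python
from h import *
o=observe();c=vision.get_calibration('wrist');im=vision.snapshot('wrist');cv2.imwrite('pics/w2.png',im)
import pickle;pickle.dump(c,open('w2.pkl','wb'))
print(o['time_s'],o['eef_pos'],c)
```

```text
11.2 [ 0.65005075 -0.13080692  0.28022298] {'fovy': 65.70646984690485, 'cx': 276.85849942121024, 'cy': 208.3949495575881, 'eye': array([ 0.58370324, -0.10149336,  0.42290794]), 'orientation': array([0.12081436, 0.82982683, 0.53895754, 0.07947382])}
```

View pics/w2.png

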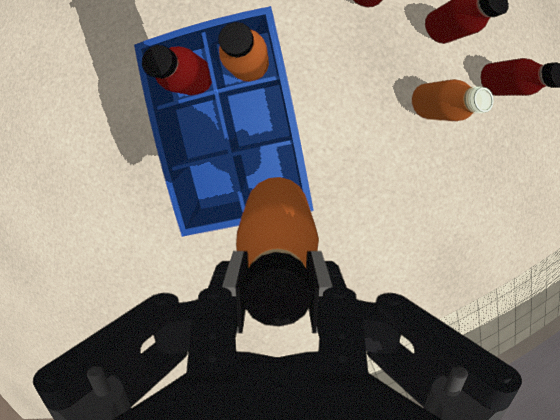

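The whole crate rim is visible: corners at (136,45), (271,7) and (183,236), and a right edge point at (312,208). The upright bottle is held at the bottom centre.

Run:
```python
from h import *
import pickle
c=pickle.load(open('w2.pkl','rb'));im=cv2.imread('pics/w2.png')
m=((im[:,:,0]>80)&(im[:,:,0].astype(int)-im[:,:,2]>40)).astype(np.uint8)
cn=max(cv2.findContours(m,0,1)[0],key=cv2.contourArea);h=cv2.convexHull(cn)
print(cv2.approxPolyDP(h,4,True)[:,0].tolist())
K={'pr':((136,45),(108.5,-73)),'po':((271,7),(108.5,73)),'fr':((183,236),(-108.5,-73))}
w={k:plane(c,p,.085,True)[:2] for k,(p,_) in K.items()}
e=plane(c,(312,208),.085,True)[:2]
for k in w: print(k,w[k].round(4))
print('edge',e.round(4))
u=w['pr']-w['fr'];print('len',np.linalg.norm(u),'wid',np.linalg.norm(w['po']-w['pr']))
u/=np.linalg.norm(u);v=w['po']-w['pr'];v/=np.linalg.norm(v);print('dot',u@v)
# orthogonalise: average directions
a=np.arctan2(u[1],u[0]);b=np.arctan2(v[1],v[0]);s=np.sign(np.sin(b-a));th=(a*.217+(b-s*np.pi/2)*.146)/.363 if abs(b-s*np.pi/2-a)<1 else a
u=np.array([np.cos(th),np.sin(th)]);v=s*np.array([-u[1],u[0]])
ctr=np.mean([w[k]-u*K[k][1][0]/1e3-v*K[k][1][1]/1e3 for k in w],0)
print('centre',ctr,'u',u,'v',v, 'edge v coord',(e-ctr)@v)
for x in(-71,0,71):
  for y in(-35.5,35.5):print(x,'red' if y<0 else 'orange',(ctr+u*x/1e3+v*y/1e3).round(4))
```

```text
[[270, 6], [313, 209], [182, 236], [134, 46], [191, 25]]
pr [ 0.4449 -0.2064]
po [ 0.476  -0.0596]
fr [ 0.6625 -0.2538]
edge [ 0.6913 -0.1069]
len 0.22269814366364107 wid 0.15007367587680726
dot 0.006025202221602355
centre [ 0.56831338 -0.15710795] u [-0.97755299  0.21068971] v [0.21068971 0.97755299] edge v coord 0.07502275633304917
-71 red [ 0.6302 -0.2068]
-71 orange [ 0.6452 -0.1374]
0 red [ 0.5608 -0.1918]
0 orange [ 0.5758 -0.1224]
71 red [ 0.4914 -0.1769]
71 orange [ 0.5064 -0.1074]
```

{"fn": "servo_tool", "kwargs": {"rows": [[[0.01,-0.04,0],0,-1],[[0.02,-0.07,0.05],0,-1],[[0.02,-0.07,0.15],0,-1],[[0.02,-0.07,0.28],0,-1],[[0.02,-0.07,0.41],0,-1],[[0.02,-0.07,0.54],0,-1],[[0.02,-0.07,0.67],0,-1],[[0.02,-0.07,0.8],0,-1],[[0.02,-0.07,0.9],0,-1],[[0.02,-0.07,1],0,-1]]}}

```text
time_s: 12.25
eef_pos: [0.6454, -0.1362, 0.1793]
tcp_rot: [-0.0, 0.208, 0.978, 0.0]
contact_force: [0.1, 0.6, -1.9]
opening: 0.0281
finger_force: 59.4
```

{"fn": "servo_tool", "kwargs": {"rows": [[[0,0,0.1],0,-1],[[0,0,0.2],0,-1],[[0,0,0.3],0,-1],[[0,0,0.38],0,-1],[[0,0,0.45],0,-1],[[0,0,0.5],0,-1],[[0,0,0.54],0,-1],[[0,0,0.57],0,-1],[[0,0,0.59],0,-1],[[0,0,0.6],0,-1]]}}

```text
time_s: 13.25
eef_pos: [0.6454, -0.1362, 0.1203]
tcp_rot: [0.0, 0.208, 0.978, -0.0]
contact_force: [0.8, 0.5, -2.1]
opening: 0.0283
finger_force: 59.4
```

{"fn": "servo_tool", "kwargs": {"rows": [[[0,0,0.004],0,-1],[[0,0,0.008],0,-1],[[0,0,0.011],0,-1],[[0,0,0.011],0,-0.4],[[0,0,0.011],0,-0.3],[[0,0,0.011],0,-0.2],[[0,0,0.011],0,-0.1],[[0,0,0.011],0,0],[[0,0,0.011],0,0.1],[[0,0,0.011],0,0.1]]}}

```text
time_s: 14.25
eef_pos: [0.6454, -0.1362, 0.1192]
tcp_rot: [0.0, 0.208, 0.978, -0.0]
contact_force: [0.6, -0.7, 0.5]
opening: 0.0469
finger_force: 0.0
```

{"fn": "servo_tool", "kwargs": {"rows": [[[0,0,-0.03],0,0.1],[[0,0,-0.1],0,0.1],[[0,0,-0.2],0,0.1],[[0,0,-0.35],0,0.1],[[0,0,-0.5],0,0.1],[[0,0,-0.6],0,0.1],[[0,0,-0.7],0,0.1],[[0,0,-0.8],0,0.1],[[0,0,-0.9],0,0.1],[[0,0,-1],0,0.1]]}}

```text
time_s: 15.25
eef_pos: [0.6453, -0.1362, 0.2198]
tcp_rot: [-0.0, 0.208, 0.978, -0.0]
contact_force: [0.1, -0.2, 0.6]
opening: 0.0468
finger_force: 0.0
```

Run:
```python
from h import *
im=vision.snapshot('wrist');s=vision.snapshot('scene')
cv2.imwrite('pics/w3.png',np.hstack([cv2.resize(im,(400,300)),cv2.resize(s,(400,300))]))
o=observe();M=rot(o['tcp_rot']).as_matrix();print(o['eef_pos'])
for n,t in dict(r2=(.644,.2215),o1=(.456,.2113),r1=(.547,.1613)).items():
    print(n,(M.T@(np.r_[t,.231]-o['eef_pos'])).round(4))
```

```text
[ 0.64610958 -0.13638051  0.22090655]
r2 [ 0.1475  0.3261 -0.0103]
o1 [ 0.3151  0.2403 -0.0107]
r1 [ 0.2116  0.2316 -0.0105]
```

View pics/w3.png

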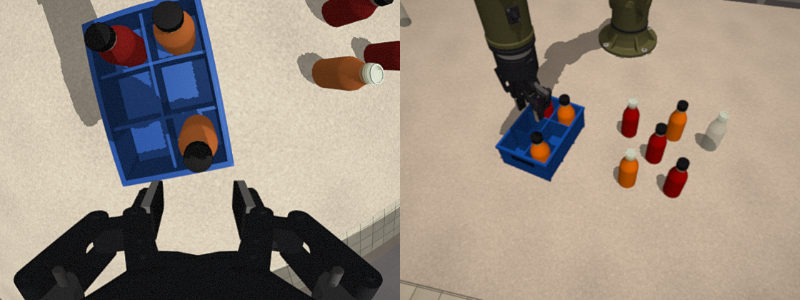

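{"fn": "servo_tool", "kwargs": {"rows": [[[0.07,0.08,0],0,0.5],[[0.15,0.16,0],0,0.5],[[0.23,0.25,0],0,0.5],[[0.31,0.34,0],0,0.5],[[0.39,0.43,0],0,0.5],[[0.47,0.52,0],0,0.5],[[0.56,0.62,0],0,0.5],[[0.65,0.72,0],0,0.5],[[0.74,0.82,0],0,0.5],[[0.83,0.92,0],0,0.5]]}}

```text
time_s: 16.35
eef_pos: [0.6066, -0.0173, 0.2192]
tcp_rot: [0.0, 0.208, 0.978, 0.0]
contact_force: [-0.5, -0.2, -0.3]
opening: 0.0642
finger_force: 0.0
```

{"fn": "servo_tool", "kwargs": {"rows": [[[0.09,0.1,0],0,0.5],[[0.18,0.2,0],0,0.5],[[0.27,0.3,0],0,0.5],[[0.36,0.4,0],0,0.5],[[0.45,0.5,0],0,0.5],[[0.54,0.6,0],0,0.5],[[0.63,0.7,0],0,0.5],[[0.72,0.8,0],0,0.5],[[0.81,0.9,0],0,0.5],[[0.9,1,0],0,0.5]]}}

```text
time_s: 17.35
eef_pos: [0.5651, 0.1106, 0.2192]
tcp_rot: [0.0, 0.208, 0.978, -0.0]
contact_force: [1.0, 0.3, 0.3]
opening: 0.0638
finger_force: 0.0
```

{"fn": "servo_tool", "kwargs": {"rows": [[[0.09,0.09,0],0,0.5],[[0.18,0.18,0],0,0.5],[[0.27,0.27,0],0,0.5],[[0.34,0.34,0.02],0,0.5],[[0.38,0.39,0.06],0,0.5],[[0.38,0.4,0.15],0,0.5],[[0.38,0.4,0.25],0,0.5],[[0.38,0.4,0.35],0,0.5],[[0.38,0.4,0.42],0,0.5],[[0.38,0.4,0.45],0,0.5]]}}

```text
time_s: 18.35
eef_pos: [0.5466, 0.1609, 0.1729]
tcp_rot: [-0.001, 0.208, 0.978, -0.001]
contact_force: [-1.2, -0.2, -0.2]
opening: 0.064
finger_force: 0.0
```

Run:
```python
from h import *
o=observe();c=vision.get_calibration('wrist');im=vision.snapshot('wrist');cv2.imwrite('pics/w4.png',im)
print(o['eef_pos'],o['time_s'])
f=210/np.tan(np.radians(c['fovy']/2))
v=rot(c['orientation']).inv().apply(np.array([.547,.1613,.137])-c['eye']);r=np.arccos(v[2]/np.linalg.norm(v));d=v[:2]/np.hypot(*v[:2])*r*f
p=(d+[c['cx'],c['cy']]).astype(int);A,s=black(im,p,32,40);print(p,A,s,plane(c,A,.135,True))
```

```text
[0.54662654 0.16087699 0.17290088] 18.35
[277 239] [280.17286335 241.20086915] 2071 [0.5492021 0.1619438 0.135    ]
```

{"fn": "servo_tool", "kwargs": {"rows": [[[-0.01,0.01,0.12],0,0.5],[[-0.01,0.01,0.24],0,0.5],[[-0.01,0.01,0.36],0,0.5],[[-0.01,0.01,0.46],0,0.5],[[-0.01,0.01,0.54],0,0.4],[[-0.01,0.01,0.58],0,0.2],[[-0.01,0.01,0.58],0,-0.1],[[-0.01,0.01,0.58],0,-0.2],[[-0.01,0.01,0.58],0,-0.3],[[-0.01,0.01,0.58],0,-0.4]]}}

```text
time_s: 19.4
eef_pos: [0.5487, 0.1622, 0.1169]
tcp_rot: [0.001, 0.208, 0.978, 0.0]
contact_force: [-0.6, 0.2, 3.9]
opening: 0.0282
finger_force: 59.2
```

{"fn": "servo_tool", "kwargs": {"rows": [[[0,0,0],0,-1],[[0,0,0],0,-1],[[0,0,0],0,-1],[[0,0,0],0,-1],[[0,0,-0.04],0,-1],[[0,0,-0.1],0,-1],[[0,0,-0.2],0,-1],[[0,0,-0.32],0,-1],[[0,0,-0.44],0,-1],[[0,0,-0.56],0,-1]]}}

```text
time_s: 20.4
eef_pos: [0.5484, 0.1621, 0.1736]
tcp_rot: [0.0, 0.208, 0.978, 0.0]
contact_force: [-0.2, 0.1, -3.0]
opening: 0.028
finger_force: 59.4
```

{"fn": "servo_tool", "kwargs": {"rows": [[[0,0,-0.12],0,-1],[[0,0,-0.24],0,-1],[[0,0,-0.36],0,-1],[[0,0,-0.48],0,-1],[[0,0,-0.6],0,-1],[[0,0,-0.7],0,-1],[[0,0,-0.8],0,-1],[[0,0,-0.88],0,-1],[[0,0,-0.95],0,-1],[[0,0,-1],0,-1]]}}

```text
time_s: 21.4
eef_pos: [0.5483, 0.162, 0.2727]
tcp_rot: [0.0, 0.208, 0.978, 0.0]
contact_force: [0.4, -0.3, -3.6]
opening: 0.0281
finger_force: 59.4
```

{"fn": "servo_tool", "kwargs": {"rows": [[[-0.02,-0.03,-0.03],0,-1],[[-0.06,-0.09,-0.05],0,-1],[[-0.12,-0.18,-0.07],0,-1],[[-0.19,-0.29,-0.07],0,-1],[[-0.26,-0.4,-0.07],0,-1],[[-0.34,-0.52,-0.07],0,-1],[[-0.42,-0.64,-0.07],0,-1],[[-0.5,-0.76,-0.07],0,-1],[[-0.58,-0.88,-0.07],0,-1],[[-0.65,-1,-0.07],0,-1]]}}

```text
time_s: 22.4
eef_pos: [0.5672, 0.0429, 0.2791]
tcp_rot: [0.0, 0.208, 0.978, -0.0]
contact_force: [0.3, -0.0, -3.4]
opening: 0.0281
finger_force: 59.4
```

{"fn": "servo_tool", "kwargs": {"rows": [[[-0.08,-0.1,0],0,-1],[[-0.16,-0.2,0],0,-1],[[-0.24,-0.3,0],0,-1],[[-0.32,-0.4,0],0,-1],[[-0.4,-0.5,0],0,-1],[[-0.48,-0.6,0],0,-1],[[-0.56,-0.7,0],0,-1],[[-0.64,-0.8,0],0,-1],[[-0.72,-0.9,0],0,-1],[[-0.8,-1,0],0,-1]]}}

```text
time_s: 23.4
eef_pos: [0.5997, -0.0807, 0.2791]
tcp_rot: [-0.0, 0.208, 0.978, -0.0]
contact_force: [0.4, 0.6, -3.1]
opening: 0.0282
finger_force: 59.4
```

{"fn": "servo_tool", "kwargs": {"rows": [[[-0.09,-0.11,0],0,-1],[[-0.18,-0.22,0],0,-1],[[-0.27,-0.34,0],0,-1],[[-0.37,-0.46,0],0,-1],[[-0.47,-0.58,0],0,-1],[[-0.57,-0.7,0],0,-1],[[-0.66,-0.82,0],0,-1],[[-0.73,-0.92,0],0,-1],[[-0.78,-0.98,0],0,-1],[[-0.8,-1,0],0,-1]]}}

```text
time_s: 24.4
eef_pos: [0.6319, -0.2047, 0.279]
tcp_rot: [-0.0, 0.208, 0.978, -0.0]
contact_force: [-0.0, -0.8, -2.8]
opening: 0.0282
finger_force: 59.4
```

Run:
```python
from h import *
o=observe();c=vision.get_calibration('wrist');im=vision.snapshot('wrist');cv2.imwrite('pics/w5.png',im)
print(o['eef_pos'],o['time_s'])
m=((im[:,:,0]>80)&(im[:,:,0].astype(int)-im[:,:,2]>40)).astype(np.uint8)
h=cv2.convexHull(max(cv2.findContours(m,0,1)[0],key=cv2.contourArea))
P=cv2.approxPolyDP(h,4,True)[:,0]
for p in P: print(p,plane(c,p,.085,True)[:2].round(4))
print(rot(o['tcp_rot']).as_matrix().T@(np.array([.631,-.206,0])-o['eef_pos']))
```

```text
[ 0.63186157 -0.20470844  0.2789783 ] 24.4
[343   0] [ 0.4785 -0.0604]
[380 198] [ 0.6932 -0.1066]
[316 212] [ 0.6787 -0.1786]
[242 211] [ 0.6449 -0.2517]
[199  25] [ 0.4431 -0.2088]
[288   4] [ 0.4622 -0.1162]
[ 2.09967762e-04 -1.43773995e-03  2.78978838e-01]
```

View pics/w5.png

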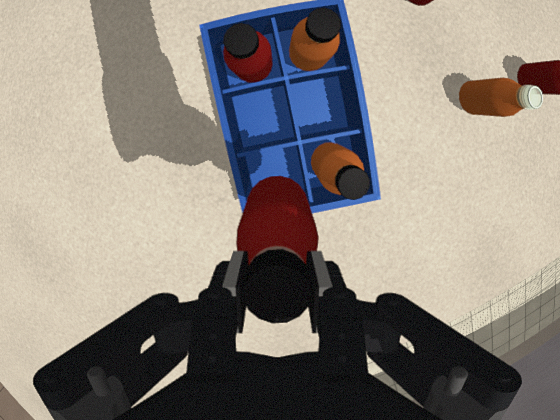

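The crate hasn't moved, and the target compartment (red row, front) is empty below the held red bottle.

{"fn": "servo_tool", "kwargs": {"rows": [[[0,-0.01,0.03],0,-1],[[0,-0.01,0.1],0,-1],[[0,-0.01,0.2],0,-1],[[0,-0.01,0.32],0,-1],[[0,-0.01,0.44],0,-1],[[0,-0.01,0.56],0,-1],[[0,-0.01,0.68],0,-1],[[0,-0.01,0.8],0,-1],[[0,-0.01,0.9],0,-1],[[0,-0.01,1],0,-1]]}}

```text
time_s: 25.45
eef_pos: [0.6314, -0.2045, 0.1783]
tcp_rot: [-0.0, 0.208, 0.978, -0.0]
contact_force: [-0.6, -0.4, -2.5]
opening: 0.0282
finger_force: 59.4
```

{"fn": "servo_tool", "kwargs": {"rows": [[[0,0,0.1],0,-1],[[0,0,0.2],0,-1],[[0,0,0.3],0,-1],[[0,0,0.38],0,-1],[[0,0,0.45],0,-1],[[0,0,0.5],0,-1],[[0,0,0.54],0,-1],[[0,0,0.56],0,-1],[[0,0,0.57],0,-1],[[0,0,0.58],0,-1]]}}

```text
time_s: 26.45
eef_pos: [0.6316, -0.2045, 0.1214]
tcp_rot: [0.0, 0.208, 0.978, -0.0]
contact_force: [0.1, 0.7, -2.9]
opening: 0.0283
finger_force: 59.4
```

{"fn": "servo_tool", "kwargs": {"rows": [[[0,0,0.004],0,-1],[[0,0,0.007],0,-1],[[0,0,0.01],0,-1],[[0,0,0.01],0,-0.4],[[0,0,0.01],0,-0.3],[[0,0,0.01],0,-0.2],[[0,0,0.01],0,-0.1],[[0,0,0.01],0,0],[[0,0,0.01],0,0.1],[[0,0,0.01],0,0.1]]}}

```text
time_s: 27.45
eef_pos: [0.6314, -0.2045, 0.1201]
tcp_rot: [-0.0, 0.208, 0.978, -0.0]
contact_force: [-0.5, -0.3, -0.4]
opening: 0.0468
finger_force: 0.0
```

{"fn": "servo_tool", "kwargs": {"rows": [[[0,0,-0.03],0,0.1],[[0,0,-0.1],0,0.1],[[0,0,-0.2],0,0.1],[[0,0,-0.35],0,0.1],[[0,0,-0.5],0,0.1],[[0,0,-0.6],0,0.1],[[0,0,-0.7],0,0.1],[[0,0,-0.8],0,0.1],[[0,0,-0.9],0,0.1],[[0,0,-1],0,0.1]]}}

```text
time_s: 28.45
eef_pos: [0.6313, -0.2044, 0.2208]
tcp_rot: [-0.0, 0.208, 0.978, -0.0]
contact_force: [-0.9, 0.1, 0.6]
opening: 0.0469
finger_force: 0.0
```

{"fn": "servo_tool", "kwargs": {"rows": [[[0.03,0.07,0],0,0.5],[[0.07,0.16,0],0,0.5],[[0.11,0.25,0],0,0.5],[[0.15,0.35,0],0,0.5],[[0.19,0.45,0],0,0.5],[[0.23,0.56,0],0,0.5],[[0.27,0.67,0],0,0.5],[[0.31,0.78,0],0,0.5],[[0.36,0.89,0],0,0.5],[[0.4,1,0],0,0.5]]}}

```text
time_s: 29.45
eef_pos: [0.6355, -0.0958, 0.2202]
tcp_rot: [-0.0, 0.208, 0.978, 0.0]
contact_force: [-0.5, -0.5, -0.6]
opening: 0.064
finger_force: 0.0
```

{"fn": "servo_tool", "kwargs": {"rows": [[[0.04,0.1,0],0,0.5],[[0.08,0.2,0],0,0.5],[[0.12,0.3,0],0,0.5],[[0.16,0.4,0],0,0.5],[[0.2,0.5,0],0,0.5],[[0.24,0.6,0],0,0.5],[[0.28,0.7,0],0,0.5],[[0.32,0.8,0],0,0.5],[[0.36,0.9,0],0,0.5],[[0.4,1,0],0,0.5]]}}

```text
time_s: 30.45
eef_pos: [0.6397, 0.0117, 0.2202]
tcp_rot: [0.0, 0.208, 0.978, -0.0]
contact_force: [0.7, -0.2, -0.3]
opening: 0.064
finger_force: 0.0
```

{"fn": "servo_tool", "kwargs": {"rows": [[[0.04,0.1,0],0,0.5],[[0.08,0.2,0],0,0.5],[[0.12,0.3,0],0,0.5],[[0.16,0.4,0],0,0.5],[[0.2,0.5,0],0,0.5],[[0.24,0.6,0],0,0.5],[[0.28,0.7,0],0,0.5],[[0.32,0.8,0],0,0.5],[[0.36,0.9,0],0,0.5],[[0.4,1,0],0,0.5]]}}

```text
time_s: 31.45
eef_pos: [0.6438, 0.1193, 0.2202]
tcp_rot: [0.0, 0.208, 0.978, -0.0]
contact_force: [0.5, 0.5, -0.2]
opening: 0.0639
finger_force: 0.0
```

{"fn": "servo_tool", "kwargs": {"rows": [[[0.05,0.11,0],0,0.5],[[0.1,0.22,0],0,0.5],[[0.15,0.34,0],0,0.5],[[0.2,0.46,0],0,0.5],[[0.25,0.58,0],0,0.5],[[0.3,0.7,0],0,0.5],[[0.35,0.8,0.04],0,0.5],[[0.39,0.88,0.12],0,0.5],[[0.42,0.93,0.22],0,0.5],[[0.42,0.94,0.32],0,0.5]]}}

```text
time_s: 32.45
eef_pos: [0.6431, 0.2223, 0.1868]
tcp_rot: [-0.0, 0.207, 0.978, -0.0]
contact_force: [1.1, 0.2, 0.4]
opening: 0.0639
finger_force: 0.0
```

```bash
cat > cap.py <<'E'
from h import *
import sys
t=np.array([float(a) for a in sys.argv[1:3]]+[.137])
o=observe();c=vision.get_calibration('wrist');im=vision.snapshot('wrist');cv2.imwrite('pics/cap.png',im)
f=210/np.tan(np.radians(c['fovy']/2))
v=rot(c['orientation']).inv().apply(t-c['eye']);r=np.arccos(v[2]/np.linalg.norm(v));d=v[:2]/np.hypot(*v[:2])*r*f
p=(d+[c['cx'],c['cy']]).astype(int);A,s=black(im,p,32,40);x=plane(c,A,.135,True)
M=rot(o['tcp_rot']).as_matrix()
print(o['eef_pos'],o['time_s'],p,A,s,x,'tool',(M.T@(np.r_[x[:2],.1155]-o['eef_pos'])).round(4))
E
python3 cap.py .644 .2215
```

```text
[0.6430997  0.22230041 0.18684766] 32.45 [276 232] [276.56121884 232.9468144 ] 1805 [0.64485258 0.22138272 0.135     ] tool [-0.002  -0.0001  0.0713]
```

Aligned with r2. I descend about 71 mm, grip and lift.

{"fn": "servo_tool", "kwargs": {"rows": [[[-0.01,0,0.12],0,0.5],[[-0.01,0,0.24],0,0.5],[[-0.01,0,0.36],0,0.5],[[-0.01,0,0.48],0,0.5],[[-0.01,0,0.58],0,0.5],[[-0.01,0,0.66],0,0.4],[[-0.01,0,0.71],0,0.2],[[-0.01,0,0.71],0,-0.1],[[-0.01,0,0.71],0,-0.2],[[-0.01,0,0.71],0,-0.3]]}}

```text
time_s: 33.5
eef_pos: [0.6449, 0.2211, 0.1178]
tcp_rot: [0.0, 0.208, 0.978, 0.0]
contact_force: [0.3, -0.3, -0.4]
opening: 0.0298
finger_force: 1.1
```

{"fn": "servo_tool", "kwargs": {"rows": [[[0,0,0],0,-1],[[0,0,0],0,-1],[[0,0,0],0,-1],[[0,0,0],0,-1],[[0,0,0],0,-1],[[0,0,-0.04],0,-1],[[0,0,-0.1],0,-1],[[0,0,-0.2],0,-1],[[0,0,-0.32],0,-1],[[0,0,-0.44],0,-1]]}}

```text
time_s: 34.5
eef_pos: [0.6446, 0.2209, 0.1624]
tcp_rot: [0.0, 0.208, 0.978, 0.0]
contact_force: [-0.3, 0.0, -2.3]
opening: 0.0281
finger_force: 59.3
```

{"fn": "servo_tool", "kwargs": {"rows": [[[0,0,-0.12],0,-1],[[0,0,-0.24],0,-1],[[0,0,-0.36],0,-1],[[0,0,-0.48],0,-1],[[0,0,-0.6],0,-1],[[0,0,-0.7],0,-1],[[0,0,-0.8],0,-1],[[0,0,-0.88],0,-1],[[0,0,-0.95],0,-1],[[0,0,-1],0,-1]]}}

```text
time_s: 35.5
eef_pos: [0.6446, 0.221, 0.2617]
tcp_rot: [0.0, 0.208, 0.978, 0.0]
contact_force: [-0.1, 0.5, -1.4]
opening: 0.0279
finger_force: 59.3
```

{"fn": "servo_tool", "kwargs": {"rows": [[[-0.01,-0.03,-0.06],0,-1],[[-0.02,-0.09,-0.12],0,-1],[[-0.04,-0.18,-0.18],0,-1],[[-0.06,-0.29,-0.2],0,-1],[[-0.09,-0.4,-0.2],0,-1],[[-0.12,-0.52,-0.2],0,-1],[[-0.15,-0.64,-0.2],0,-1],[[-0.18,-0.76,-0.2],0,-1],[[-0.2,-0.88,-0.2],0,-1],[[-0.23,-1,-0.2],0,-1]]}}

```text
time_s: 36.5
eef_pos: [0.6246, 0.1192, 0.2811]
tcp_rot: [-0.0, 0.208, 0.978, -0.0]
contact_force: [0.3, -0.7, -3.8]
opening: 0.0281
finger_force: 59.4
```

{"fn": "servo_tool", "kwargs": {"rows": [[[-0.02,-0.1,0],0,-1],[[-0.05,-0.2,0],0,-1],[[-0.07,-0.3,0],0,-1],[[-0.09,-0.4,0],0,-1],[[-0.12,-0.5,0],0,-1],[[-0.14,-0.6,0],0,-1],[[-0.16,-0.7,0],0,-1],[[-0.18,-0.8,0],0,-1],[[-0.21,-0.9,0],0,-1],[[-0.23,-1,0],0,-1]]}}

```text
time_s: 37.5
eef_pos: [0.6052, 0.0186, 0.2812]
tcp_rot: [0.0, 0.208, 0.978, -0.0]
contact_force: [-0.1, 0.2, -2.7]
opening: 0.0282
finger_force: 59.4
```

{"fn": "servo_tool", "kwargs": {"rows": [[[-0.02,-0.1,0],0,-1],[[-0.05,-0.2,0],0,-1],[[-0.07,-0.3,0],0,-1],[[-0.09,-0.4,0],0,-1],[[-0.12,-0.5,0],0,-1],[[-0.14,-0.6,0],0,-1],[[-0.16,-0.7,0],0,-1],[[-0.18,-0.8,0],0,-1],[[-0.21,-0.9,0],0,-1],[[-0.23,-1,0],0,-1]]}}

```text
time_s: 38.5
eef_pos: [0.5855, -0.0821, 0.2812]
tcp_rot: [0.0, 0.208, 0.978, -0.0]
contact_force: [-0.3, 0.9, -2.1]
opening: 0.0282
finger_force: 59.4
```

{"fn": "servo_tool", "kwargs": {"rows": [[[-0.02,-0.11,0],0,-1],[[-0.05,-0.22,0],0,-1],[[-0.07,-0.34,0],0,-1],[[-0.1,-0.46,0],0,-1],[[-0.13,-0.58,0],0,-1],[[-0.16,-0.7,0],0,-1],[[-0.18,-0.82,0],0,-1],[[-0.2,-0.92,0],0,-1],[[-0.22,-0.98,0],0,-1],[[-0.22,-1,0],0,-1]]}}

```text
time_s: 39.5
eef_pos: [0.5649, -0.1825, 0.2811]
tcp_rot: [0.0, 0.208, 0.978, -0.0]
contact_force: [-0.5, -0.6, -2.2]
opening: 0.028
finger_force: 59.4
```

Run:
```python
from h import *
o=observe();c=vision.get_calibration('wrist');im=vision.snapshot('wrist')
s=vision.snapshot('scene')
cv2.imwrite('pics/w6.png',np.hstack([cv2.resize(im,(400,300)),cv2.resize(s[90:300,80:360],(400,300))]))
print(o['eef_pos'],o['time_s'])
print(rot(o['tcp_rot']).as_matrix().T@(np.array([.5612,-.191,.1218])-o['eef_pos']))
```

```text
[ 0.56489505 -0.18249118  0.28113848] 39.5
[-8.27912426e-05 -9.23675999e-03  1.59340767e-01]
```

View pics/w6.png

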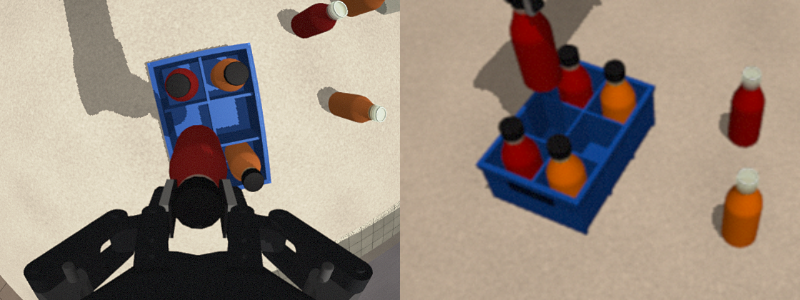

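The bottle hangs above the crate and the middle red-row compartment is free. I descend.

{"fn": "servo_tool", "kwargs": {"rows": [[[0,-0.05,0.01],0,-1],[[0,-0.09,0.06],0,-1],[[0,-0.09,0.16],0,-1],[[0,-0.09,0.28],0,-1],[[0,-0.09,0.41],0,-1],[[0,-0.09,0.54],0,-1],[[0,-0.09,0.67],0,-1],[[0,-0.09,0.8],0,-1],[[0,-0.09,0.9],0,-1],[[0,-0.09,1],0,-1]]}}

```text
time_s: 40.6
eef_pos: [0.5612, -0.1894, 0.1799]
tcp_rot: [-0.0, 0.208, 0.978, 0.0]
contact_force: [-0.3, 0.7, -2.9]
opening: 0.0285
finger_force: 59.4
```

{"fn": "servo_tool", "kwargs": {"rows": [[[0,0,0.1],0,-1],[[0,0,0.2],0,-1],[[0,0,0.3],0,-1],[[0,0,0.38],0,-1],[[0,0,0.45],0,-1],[[0,0,0.5],0,-1],[[0,0,0.54],0,-1],[[0,0,0.56],0,-1],[[0,0,0.57],0,-1],[[0,0,0.58],0,-1]]}}

```text
time_s: 41.6
eef_pos: [0.5616, -0.1898, 0.1234]
tcp_rot: [0.0, 0.208, 0.978, -0.0]
contact_force: [0.3, 0.8, -2.0]
opening: 0.0281
finger_force: 59.4
```

{"fn": "servo_tool", "kwargs": {"rows": [[[0,0,0.002],0,-1],[[0,0,0.004],0,-1],[[0,0,0.006],0,-1],[[0,0,0.008],0,-1],[[0,0,0.01],0,-1],[[0,0,0.012],0,-1],[[0,0,0.014],0,-1],[[0,0,0.016],0,-1],[[0,0,0.016],0,-1],[[0,0,0.016],0,-1]]}}

```text
time_s: 42.6
eef_pos: [0.5616, -0.1898, 0.122]
tcp_rot: [0.0, 0.208, 0.978, -0.0]
contact_force: [-1.5, 0.7, 2.1]
opening: 0.028
finger_force: 59.6
```

{"fn": "servo_tool", "kwargs": {"rows": [[[0,0,0],0,-0.4],[[0,0,0],0,-0.35],[[0,0,0],0,-0.3],[[0,0,0],0,-0.2],[[0,0,0],0,-0.1],[[0,0,0],0,0],[[0,0,0],0,0.1],[[0,0,0],0,0.1],[[0,0,0],0,0.1],[[0,0,-0.02],0,0.1]]}}

```text
time_s: 43.6
eef_pos: [0.5612, -0.1897, 0.1234]
tcp_rot: [-0.0, 0.208, 0.978, -0.0]
contact_force: [1.2, 0.0, 0.5]
opening: 0.0469
finger_force: 0.0
```

{"fn": "servo_tool", "kwargs": {"rows": [[[0,0,-0.08],0,0.1],[[0,0,-0.18],0,0.1],[[0,0,-0.3],0,0.1],[[0,0,-0.42],0,0.1],[[0,0,-0.54],0,0.1],[[0,0,-0.65],0,0.1],[[0,0,-0.75],0,0.1],[[0,0,-0.85],0,0.1],[[0,0,-0.92],0,0.1],[[0,0,-0.98],0,0.1]]}}

```text
time_s: 44.6
eef_pos: [0.5614, -0.1897, 0.2222]
tcp_rot: [0.0, 0.208, 0.978, -0.0]
contact_force: [0.6, 0.2, -1.3]
opening: 0.047
finger_force: 0.0
```

{"fn": "servo_tool", "kwargs": {"rows": [[[0.05,0.06,0],0,0.5],[[0.12,0.14,0],0,0.5],[[0.19,0.23,0],0,0.5],[[0.27,0.33,0],0,0.5],[[0.35,0.43,0],0,0.5],[[0.43,0.53,0],0,0.5],[[0.51,0.63,0],0,0.5],[[0.59,0.73,0],0,0.5],[[0.67,0.83,0],0,0.5],[[0.75,0.93,0],0,0.5]]}}

```text
time_s: 45.6
eef_pos: [0.5304, -0.0732, 0.2216]
tcp_rot: [0.0, 0.208, 0.978, 0.0]
contact_force: [-0.4, -0.5, 0.0]
opening: 0.0643
finger_force: 0.0
```

{"fn": "servo_tool", "kwargs": {"rows": [[[0.08,0.1,0],0,0.5],[[0.16,0.2,0],0,0.5],[[0.24,0.3,0],0,0.5],[[0.32,0.4,0],0,0.5],[[0.4,0.5,0],0,0.5],[[0.48,0.6,0],0,0.5],[[0.56,0.7,0],0,0.5],[[0.64,0.8,0],0,0.5],[[0.72,0.9,0],0,0.5],[[0.8,1,0],0,0.5]]}}

```text
time_s: 46.6
eef_pos: [0.498, 0.0507, 0.2216]
tcp_rot: [0.0, 0.208, 0.978, 0.0]
contact_force: [0.4, 0.5, 0.2]
opening: 0.0642
finger_force: 0.0
```

{"fn": "servo_tool", "kwargs": {"rows": [[[0.08,0.1,0],0,0.5],[[0.16,0.2,0],0,0.5],[[0.24,0.3,0],0,0.5],[[0.32,0.4,0],0,0.5],[[0.4,0.5,0],0,0.5],[[0.48,0.6,0],0,0.5],[[0.56,0.7,0],0,0.5],[[0.64,0.8,0],0,0.5],[[0.7,0.87,0],0,0.5],[[0.75,0.93,0],0,0.5]]}}

```text
time_s: 47.6
eef_pos: [0.4673, 0.166, 0.2215]
tcp_rot: [-0.0, 0.208, 0.978, -0.0]
contact_force: [-0.4, -0.1, 0.8]
opening: 0.0636
finger_force: 0.0
```

{"fn": "servo_tool", "kwargs": {"rows": [[[0.06,0.08,0],0,0.5],[[0.13,0.17,0],0,0.5],[[0.2,0.26,0],0,0.5],[[0.26,0.33,0.02],0,0.5],[[0.29,0.37,0.07],0,0.5],[[0.29,0.37,0.14],0,0.5],[[0.29,0.37,0.22],0,0.5],[[0.29,0.37,0.3],0,0.5],[[0.29,0.37,0.35],0,0.5],[[0.29,0.37,0.35],0,0.5]]}}

```text
time_s: 48.6
eef_pos: [0.4558, 0.2101, 0.1856]
tcp_rot: [-0.001, 0.208, 0.978, -0.001]
contact_force: [0.2, 0.6, -0.1]
opening: 0.0642
finger_force: 0.0
```

```bash
python3 cap.py .456 .2113
```

```text
[0.45577938 0.2101173  0.1856172 ] 48.6 [278 231] [278.53690541 230.06834336] 1829 [0.45579604 0.21133314 0.135     ] tool [0.0004 0.0012 0.0701]
```

{"fn": "servo_tool", "kwargs": {"rows": [[[0,0.01,0.12],0,0.5],[[0,0.01,0.24],0,0.5],[[0,0.01,0.36],0,0.5],[[0,0.01,0.48],0,0.5],[[0,0.01,0.58],0,0.5],[[0,0.01,0.66],0,0.4],[[0,0.01,0.7],0,0.2],[[0,0.01,0.7],0,-0.1],[[0,0.01,0.7],0,-0.2],[[0,0.01,0.7],0,-0.3]]}}

```text
time_s: 49.65
eef_pos: [0.4568, 0.2117, 0.117]
tcp_rot: [0.0, 0.208, 0.978, 0.0]
contact_force: [-0.6, -0.1, -0.4]
opening: 0.0299
finger_force: 1.3
```

{"fn": "servo_tool", "kwargs": {"rows": [[[0,0,0],0,-1],[[0,0,0],0,-1],[[0,0,0],0,-1],[[0,0,0],0,-1],[[0,0,0],0,-1],[[0,0,-0.04],0,-1],[[0,0,-0.1],0,-1],[[0,0,-0.2],0,-1],[[0,0,-0.32],0,-1],[[0,0,-0.44],0,-1]]}}

```text
time_s: 50.65
eef_pos: [0.4565, 0.2117, 0.1615]
tcp_rot: [-0.0, 0.208, 0.978, 0.0]
contact_force: [-0.3, 0.3, -2.9]
opening: 0.0285
finger_force: 59.3
```

{"fn": "servo_tool", "kwargs": {"rows": [[[0,0,-0.12],0,-1],[[0,0,-0.24],0,-1],[[0,0,-0.36],0,-1],[[0,0,-0.48],0,-1],[[0,0,-0.6],0,-1],[[0,0,-0.7],0,-1],[[0,0,-0.8],0,-1],[[0,0,-0.88],0,-1],[[0,0,-0.95],0,-1],[[0,0,-1],0,-1]]}}

```text
time_s: 51.65
eef_pos: [0.4566, 0.2116, 0.2611]
tcp_rot: [0.0, 0.208, 0.978, 0.0]
contact_force: [-0.1, -0.8, -2.6]
opening: 0.0281
finger_force: 59.3
```

{"fn": "servo_tool", "kwargs": {"rows": [[[-0.02,-0.02,-0.06],0,-1],[[-0.07,-0.07,-0.12],0,-1],[[-0.14,-0.14,-0.18],0,-1],[[-0.22,-0.23,-0.2],0,-1],[[-0.31,-0.32,-0.2],0,-1],[[-0.4,-0.42,-0.2],0,-1],[[-0.5,-0.52,-0.2],0,-1],[[-0.6,-0.62,-0.2],0,-1],[[-0.7,-0.72,-0.2],0,-1],[[-0.8,-0.82,-0.2],0,-1]]}}

```text
time_s: 52.65
eef_pos: [0.4965, 0.1025, 0.2803]
tcp_rot: [-0.0, 0.208, 0.978, -0.0]
contact_force: [0.7, -0.2, -3.3]
opening: 0.0283
finger_force: 59.3
```

{"fn": "servo_tool", "kwargs": {"rows": [[[-0.09,-0.09,0],0,-1],[[-0.18,-0.18,0],0,-1],[[-0.27,-0.27,0],0,-1],[[-0.36,-0.37,0],0,-1],[[-0.45,-0.47,0],0,-1],[[-0.54,-0.57,0],0,-1],[[-0.63,-0.66,0],0,-1],[[-0.72,-0.75,0],0,-1],[[-0.8,-0.84,0],0,-1],[[-0.88,-0.93,0],0,-1]]}}

```text
time_s: 53.65
eef_pos: [0.5391, -0.0175, 0.2805]
tcp_rot: [-0.0, 0.208, 0.978, -0.0]
contact_force: [-0.4, 0.5, -2.5]
opening: 0.0284
finger_force: 59.3
```

{"fn": "servo_tool", "kwargs": {"rows": [[[-0.08,-0.09,0],0,-1],[[-0.17,-0.18,0],0,-1],[[-0.26,-0.27,0],0,-1],[[-0.35,-0.36,0],0,-1],[[-0.44,-0.46,0],0,-1],[[-0.53,-0.56,0],0,-1],[[-0.61,-0.64,0],0,-1],[[-0.68,-0.72,0],0,-1],[[-0.74,-0.78,0],0,-1],[[-0.77,-0.81,0],0,-1]]}}

```text
time_s: 54.65
eef_pos: [0.5765, -0.1229, 0.2805]
tcp_rot: [-0.0, 0.208, 0.978, -0.0]
contact_force: [-0.2, 0.7, -2.8]
opening: 0.0278
finger_force: 59.3
```

Run:
```python
from h import *
o=observe();c=vision.get_calibration('wrist');im=vision.snapshot('wrist')
s=vision.snapshot('scene')
cv2.imwrite('pics/w7.png',np.hstack([cv2.resize(im,(400,300)),cv2.resize(s[90:300,80:360],(400,300))]))
print(o['eef_pos'],o['time_s'])
print(rot(o['tcp_rot']).as_matrix().T@(np.array([.576,-.1215,.1215])-o['eef_pos']))
m=((im[:,:,0]>80)&(im[:,:,0].astype(int)-im[:,:,2]>40)).astype(np.uint8)
h=cv2.convexHull(max(cv2.findContours(m,0,1)[0],key=cv2.contourArea))
for p in cv2.approxPolyDP(h,4,True)[:,0]: print(p,plane(c,p,.085,True)[:2].round(4))
```

```text
[ 0.57645767 -0.12288064  0.2804767 ] 54.65
[0.00098047 0.00111707 0.1589764 ]
[292  70] [ 0.4745 -0.0603]
[328 260] [ 0.6839 -0.1055]
[206 288] [ 0.6599 -0.2543]
[154 105] [ 0.4434 -0.2074]
```

View pics/w7.png

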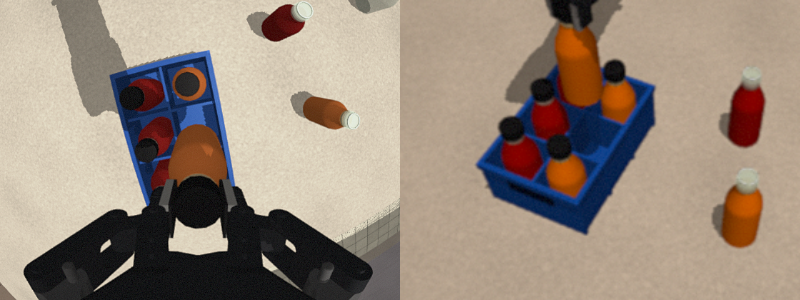

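Five bottles are in place and the middle orange-row compartment is free directly below the held bottle. I descend.

{"fn": "servo_tool", "kwargs": {"rows": [[[0.01,0.01,0.02],0,-1],[[0.01,0.01,0.08],0,-1],[[0.01,0.01,0.18],0,-1],[[0.01,0.01,0.3],0,-1],[[0.01,0.01,0.42],0,-1],[[0.01,0.01,0.54],0,-1],[[0.01,0.01,0.67],0,-1],[[0.01,0.01,0.8],0,-1],[[0.01,0.01,0.9],0,-1],[[0.01,0.01,1],0,-1]]}}

```text
time_s: 55.75
eef_pos: [0.5756, -0.1206, 0.1795]
tcp_rot: [-0.0, 0.208, 0.978, -0.0]
contact_force: [-0.4, -0.6, -3.0]
opening: 0.0283
finger_force: 59.3
```

{"fn": "servo_tool", "kwargs": {"rows": [[[0,0,0.1],0,-1],[[0,0,0.2],0,-1],[[0,0,0.3],0,-1],[[0,0,0.38],0,-1],[[0,0,0.45],0,-1],[[0,0,0.5],0,-1],[[0,0,0.54],0,-1],[[0,0,0.56],0,-1],[[0,0,0.57],0,-1],[[0,0,0.58],0,-1]]}}

```text
time_s: 56.75
eef_pos: [0.5759, -0.1206, 0.1228]
tcp_rot: [0.0, 0.208, 0.978, 0.0]
contact_force: [-0.4, -0.2, -3.0]
opening: 0.0283
finger_force: 59.3
```

{"fn": "servo_tool", "kwargs": {"rows": [[[0,0,0.002],0,-1],[[0,0,0.004],0,-1],[[0,0,0.006],0,-1],[[0,0,0.008],0,-1],[[0,0,0.01],0,-1],[[0,0,0.012],0,-1],[[0,0,0.014],0,-1],[[0,0,0.014],0,-1],[[0,0,0.014],0,-1],[[0,0,0.014],0,-1]]}}

```text
time_s: 57.75
eef_pos: [0.5758, -0.1207, 0.1213]
tcp_rot: [0.0, 0.208, 0.978, -0.0]
contact_force: [0.2, -0.3, -0.2]
opening: 0.0277
finger_force: 59.3
```

Contact has been made (the weight is unloaded). I release and lift.

{"fn": "servo_tool", "kwargs": {"rows": [[[0,0,0.003],0,-0.4],[[0,0,0.003],0,-0.35],[[0,0,0.003],0,-0.3],[[0,0,0.003],0,-0.2],[[0,0,0.003],0,-0.1],[[0,0,0.003],0,0],[[0,0,0.003],0,0.1],[[0,0,0.003],0,0.1],[[0,0,0.003],0,0.1],[[0,0,-0.02],0,0.1]]}}

```text
time_s: 58.75
eef_pos: [0.5755, -0.1205, 0.123]
tcp_rot: [-0.0, 0.208, 0.978, -0.0]
contact_force: [-0.2, -0.2, -0.1]
opening: 0.0467
finger_force: 0.0
```

{"fn": "servo_tool", "kwargs": {"rows": [[[0,0,-0.08],0,0.1],[[0,0,-0.18],0,0.1],[[0,0,-0.3],0,0.1],[[0,0,-0.42],0,0.1],[[0,0,-0.54],0,0.1],[[0,0,-0.65],0,0.1],[[0,0,-0.75],0,0.1],[[0,0,-0.85],0,0.1],[[0,0,-0.92],0,0.1],[[0,0,-0.98],0,0.1]]}}

```text
time_s: 59.75
eef_pos: [0.5758, -0.1206, 0.2218]
tcp_rot: [0.0, 0.208, 0.978, -0.0]
contact_force: [-0.1, -0.8, -0.4]
opening: 0.0469
finger_force: 0.0
```

Run:
```python
from h import *
im=vision.snapshot('side');s=vision.snapshot('scene');print(observe()['eef_pos'])
cv2.imwrite('pics/w8.png',np.hstack([cv2.resize(im,(400,300)),cv2.resize(s[60:330,100:480],(400,300))]))
```

```text
[ 0.57605363 -0.12067165  0.22192966]
```

View pics/w8.png

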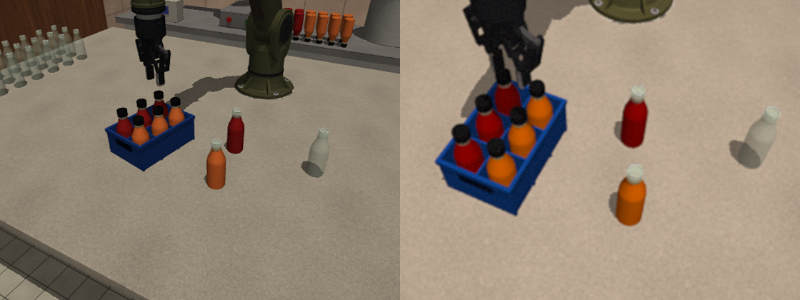

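All six bottles stand in their colour rows, the three others are untouched, and the arm is clear.

```bash
python3 -c "
from bench import ctrl
print(ctrl.hand_in())"
```

```text
the job is handed in; nothing more can be done
None
```

The job is handed in: all four filled and capped bottles stand upright in their colour's row, the two packed bottles are still in their compartments, and the two uncapped bottles and the empty one were left standing; about 60 of the 109 s were used, and no verdict came back.

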